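Fit the pivot pin and show the bracket to the inspection camera

TASK

Put the longer of the two pins from the stand down through the hole in the bracket's ear, all the way until its grip rests on the ear, and let go of it while the bracket is still in its nest. Then take the bracket by its spine, lift it out and hold it still in front of the inspection camera's lens: upright, its ear pointing straight at the lens, and the top of the hole level with the lens axis and centred 90 mm in front of the lens. Finish while holding it there with the pin hanging in the ear; leave the short pin in the stand and the other things on the bench where they are.

Things in the scene. Friction and masses are not known exactly. Their poses are not given: they have to be found in the camera images.
- bracket: Loose aluminium bracket, 0.2 kg, a squared C on its foot, 26 mm wide (y). Origin: underside, below the spine's middle; x towards the ear's end, z up. Spine (grasp across y): x -15 to +15, 70 mm tall. Foot: 8 mm thick, x -15 to +54. Ear: x +15 to +54, underside 42 and top 56 mm up, with a vertical 10 mm through hole at x +40. Starts upright in the nest.
- bracket_hole (a point): Centre of the upper mouth of the hole in the bracket's ear, 40 mm ahead (+x) and 56 mm above the bracket's origin; same axes as the bracket.
- nest: Dark steel plate fixed to the bench, 110 x 70 x 8 mm, whose steel rails, 6 mm high above the plate and 6 mm wide, surround the bracket's foot with about 1.5 mm play; the bracket lifts straight out. Origin: bench level, under the bracket's origin; same axes as the bracket at the start.
- long_pin: The longer pin, loose, 40 g: steel shank 8 mm thick, 40 mm long with chamfered end, under a dark ribbed cylindrical grip, 16 mm diameter and 24 mm tall, wider than the bracket's hole. Origin: centre of the grip's underside; z up along the pin. It starts upright in either hole of the stand, the grip's underside 18 mm above the stand's top.
- short_pin: The shorter pin, to be left alone: the same but with a shank of 28 mm, so that its grip's underside is only 6 mm above the stand's top. Origin and axes as for the longer pin.
- pin_stand: Grey plastic block fixed to the bench, 50 x 120 x 30 mm (x, y, z), with two blind holes of 9.5 mm diameter, 22 mm deep, at y = +30 and -30 mm. Origin: centre of its underside.
- camera_stand: Post of the inspection camera, fixed to the bench: square base 90 x 90 x 10 mm, post of 16 mm diameter, 275 mm tall. Origin: bench level, on the post's axis.
- inspection_camera: Fixed level camera clamped to the post, about 107 mm long and 40 mm wide and high, with a clamp knob at its left (+y) side; its round black lens of 34 mm diameter faces the robot's side of the bench. Origin: centre of the lens's front face; +x points from the lens back into the camera, so it looks along its -x; z up.
- focus (a point): The point on the lens axis 90 mm in front of the lens, at lens height; same axes as the camera. The upper mouth of the bracket's hole is to be here, with the bracket's x along the camera's +x.
- heat_sink: Bystander: black finned heat sink 45 x 45 x 23 mm. Origin: centre of its underside.
- hex_key_set: Bystander: red hex key holder 24 x 98 x 16 mm. Origin: centre of its underside.
- connector_block: Bystander: green terminal block 18 x 52 x 19 mm. Origin: centre of its underside.

How it is judged (in metres and radians):
On the way:
1. the long pin is through the ear, its grip resting on it and released, the bracket still standing in the nest (distance between long_pin and bracket_hole below 0.005 m and angle between the z axis of long_pin and the z axis of bracket, either way round below 0.25 rad and contact force between the fingers and long_pin below 0.1 N and distance between bracket and nest below 0.014 m and angle between bracket's own z axis and vertical below 0.1 rad), for 0.2 s.
At the end, for the whole second after the job is handed in: Gripper alone holds the bracket still in the air: hole mouth within 15 mm of the focus, upright and ear towards the lens within 0.2 rad, long pin hanging in the hole (grip within 5 mm of the mouth, not touched by fingers); short pin upright, it and the bystanders within 20 mm of their start (distance between long_pin and bracket_hole below 0.005 m and angle between the z axis of long_pin and the z axis of bracket, either way round below 0.25 rad and contact force between the fingers and long_pin below 0.1 N and distance between bracket_hole and focus below 0.015 m and angle between bracket's own z axis and vertical below 0.2 rad and angle between the x axis of bracket and the x axis of inspection_camera, either way round below 0.2 rad and x of bracket in the frame of inspection_camera below -0.11 m and height (world z) of bracket_hole above 0.15 m and z of long_pin in the frame of bracket above 0.05 m and contact force between the fingers and bracket above 1 N and contact force between bracket and nest below 0.1 N and contact force between bracket and inspection_camera below 0.1 N and contact force between bracket and camera_stand below 0.1 N and linear speed of bracket below 0.02 m/s and distance of each of heat_sink, hex_key_set, connector_block, short_pin from where it was at the start of the episode below 0.02 m and angle between short_pin's own z axis and vertical below 0.3 rad); the arm keeps its last pose, push and grip.
It fails at once if a bystander or the short pin is moved more than 20 mm (distance of any of heat_sink, hex_key_set, connector_block, short_pin from where it was at the start of the episode above 0.02 m).
It also fails if it takes over 51 s, if anything falls off the work surface, if the arm or the gripper's body presses on something with over 40 N, if the wrist force passes 120 N, or if a joint passes its speed limit or range.

ROBOT

A 6-joint arm with a two-finger parallel gripper is mounted at the origin on a cart in front of the work surface, level with it; the furniture and walls round the work are solid. World frame = base frame: x ahead of the robot, y to its left, z up, the work surface at z = 0. Lengths are in mm, angles in rad, forces in N, time in s.
With the tool pointing down it reaches from about 425 to 1125 mm from the base axis. Payload 14.9 kg.
Tool frame: the origin (TCP) lies between the finger pads; the fingertips stand 8 mm ahead of it and the grasp point (between the pads) lies 11 mm behind it; z points along the fingers, y is the line along which they close (so a half turn about z gives the same grasp; the last joint's range is limited). The gripper opens to 91 mm and grips with 3 to 60 N. Pads are 32 mm wide; open, the fingers measure 118 mm over their backs; the gripper's body (76 mm by 178 mm) begins 60 mm behind the grasp point.
Start: joints at [-1.381, 0.379, 1.734, -0, 1.028, -0.033], TCP at [154.667, -682.712, 221.932] pointing down, gripper open.
Joint ranges: [-2.77, 2.77], [-0.74, 2.19], [0, 2.66], [-1.06, 4.2], [0.31, 2.87], [-3.08, 3.08]. Speed limits (rad/s): [1.89, 1.89, 2.39, 3.14, 3.14, 3.14].

INTERFACE

Orientations are given as a unit quaternion [x, y, z, w].
In Python, from workcell import ctrl gives the robot as it stands. The module is installed in compiled form; this text tells all that it offers.
- The arm moves only by the tool carry_out, never from a script. Its argument "plan" is a list of rows, each a list of 5 numbers: the gripper command: -1 is fully open, 1 is shut, values between are in proportion, then the shift along the tool's x, y, z each as a share of 2 cm, from -1 to 1, then the turn about the tool's z as a share of 0.08 rad, from -1 to 1. In form: [[jaw, dx, dy, dz, yaw], ...]. A call has 1 to 5 rows; each row shifts and turns the commanded pose from where the row before left it, along the tool's axes as they then stand; what a row does not reach is not made up. A row lasts 1/12 s, in which the tool goes at most 41.7 mm and 7.16 degrees, less where a joint would pass 70% of its speed; a pose out of reach is approached as far as the arm can. A call with a number of a shift or a turn outside -1 to 1 is refused whole. A call with a gripper value outside its range is refused whole. The fingers move at their own pace and stop on an object; "squeeze" is the grip in N (left out, the last holds). Time passes only in rows, so rows that do not move let the fingers close. It gives the time, the measured TCP pose, the force, the opening and the grip force at its end, in the units of the state.
- ctrl.state(): the state, without advancing time (a new reading comes with each control period).
- ctrl.camera(name): name is "side" or "top"; returns (picture, depth): 384x512x3 uint8, blue, green, red; 384x512 float32, mm along the optical axis (not along the pixel's ray), 0 where there is no reading.
- ctrl.calibration(name): a dict with "K" (3x3 intrinsics, pixels), "k1" (the pictures are not rectified: a ray, as slopes to the right and down, at radius r is drawn at 1 + k1 r^2 times it, then the intrinsics apply), "pose" (4x4, takes a point from camera to world coordinates). Camera axes: x right, y down, z forward; pixel columns grow to the right and rows downward; lengths in mm; the calibration is good to about 2 mm. A picture is of the moment at which its call begins. calibration takes no time and is no camera call.
- ctrl.close_job(): hands the job in; it is judged then, once.
Trained networks look in the newest picture that a camera, given by its name, has taken for a name from the list of things; names that differ only in an ending like _2 or _b are one class to them, and where a whole thing is asked for, a point or a joint stands for the part that bears it (a point fixed in the world has none). Each returns a list of dicts, best first, with "conf" (0 to 1); they miss things now and then, are a little off and sometimes report something else, mostly with a low value. They report only what shows in the picture. A call takes as long as a camera call.
- ctrl.boxes_of(camera, query): "at" ([column, row] in pixels, amid what is visible of it).
- ctrl.tip_of(camera, query): "at" ([column, row] in pixels: a listed point, or the origin of a listed thing).
The state is a dict: "time_s": time; "qpos": joint angles; "qvel": joint speeds; "effort": joint torques, N m; "tcp_pos": TCP position; "eef_rot": TCP orientation; "contact_force": force on the tool from outside, world axes, zero at the start; "ft_torque": the same for the moment, N m; "grip_width": finger opening in mm; "gripper_force": force on a finger pad.
Only numpy, scipy, OpenCV 4.12 (cv2) and the standard library are available. Lean on these libraries where they do the work, as an engineer would, in place of code of your own. Each camera call takes 0.05 s, during which the arm holds its last target. There are 200 camera calls.

## Working session

There is one attempt and no reset: what is moved stays moved. The work goes in short steps, Python scripts to look and compute and a tool call to move; the robot and the scene stay as the last step left them, time stands still between calls to the robot, and variables do not carry over. Pictures are saved under pics/ and viewed, at most 10 in all, crops included, and the job is handed in when it is done.

Besides the shell and the picture viewer there is one more tool, called after "Request:" as a command line: name --pt "numbers of a row" for each row, then --argument value for the rest. carry_out: Moves the arm, as the interface text tells. Shift numbers are shares of 2 cm and turn numbers shares of 0.08 rad, none past 1 either way. Its arguments: {"type":"object","properties":{"plan":{"type":"array","items":{"type":"array","items":{"type":"number","minimum":-1,"maximum":1}}},"squeeze":{"type":"number"}},"required":["plan"]}

```bash
mkdir -p pics
cat > h.py <<'E'
import numpy as np, cv2
from workcell import ctrl
def ray(cam,uv):
    c=ctrl.calibration(cam);K=np.array(c["K"]);k1=c["k1"]
    d=np.array([(uv[0]-K[0,2])/K[0,0],(uv[1]-K[1,2])/K[1,1]])
    s=d.copy()
    for _ in range(20): s=d/(1+k1*(s@s))
    return np.array([s[0],s[1],1.0]),np.array(c["pose"])
def at_depth(cam,uv,z):
    r,P=ray(cam,uv); return (P@np.append(r*z,1))[:3]
def at_height(cam,uv,h):
    r,P=ray(cam,uv); d=P[:3,:3]@r; o=P[:3,3]; return o+d*(h-o[2])/d[2]
def proj(cam,p):
    c=ctrl.calibration(cam);K=np.array(c["K"]);q=np.linalg.inv(np.array(c["pose"]))@np.append(p,1)
    s=q[:2]/q[2]; s=s*(1+c["k1"]*(s@s)); return K[0,0]*s[0]+K[0,2],K[1,1]*s[1]+K[1,2]
def cloud(cam,depth):
    c=ctrl.calibration(cam);K=np.array(c["K"]);k1=c["k1"]
    v,u=np.mgrid[:384,:512]
    d=np.stack([(u-K[0,2])/K[0,0],(v-K[1,2])/K[1,1]],-1);s=d.copy()
    for _ in range(20): s=d/(1+k1*(s**2).sum(-1,keepdims=True))
    p=np.concatenate([s*depth[...,None],depth[...,None],np.ones_like(depth)[...,None]],-1)
    return (p@np.array(c["pose"]).T)[...,:3]
E
python3 - <<'E'
from h import *
np.set_printoptions(precision=1,suppress=True)
for cam in("top","side"):
    im,d=ctrl.camera(cam); cv2.imwrite(f"pics/{cam}0.png",im); np.save(f"{cam}0.npy",d)
    C=cloud(cam,d); print(cam,np.array(ctrl.calibration(cam)["pose"]))
    for q in("bracket","bracket_hole","long_pin","short_pin","pin_stand","nest","inspection_camera","camera_stand","heat_sink","hex_key_set","connector_block"):
        for r in ctrl.tip_of(cam,q)[:2]:
            u,v=np.array(r["at"]).round().astype(int)
            ok=0<=u<512 and 0<=v<384
            print(q,round(r["conf"],2),np.array(r["at"]),C[v,u] if ok and d[v,u]>0 else None)
s=ctrl.state();print(s)
E
```

```text
top [[   0.    -1.     0.2  334.1]
 [  -1.    -0.    -0.   -31.7]
 [   0.    -0.2   -1.  1299.7]
 [   0.     0.     0.     1. ]]
bracket 0.65 [236.7 213.7] [472.2 -43.2  79.3]
bracket_hole 0.57 [237.6 215.1] [469.8 -45.9  78.6]
short_pin 0.37 [330.2 220. ] [ 466.6 -285.9   59.5]
short_pin 0.22 [173.7 161. ] [620.  133.3   7.5]
pin_stand 0.9 [335.  226.2] [ 454.  -305.4   30.6]
nest 0.64 [235.5 216.3] [467.4 -40.9  75.4]
inspection_camera 0.61 [174.6 160.5] [581.6 107.4 192.7]
camera_stand 0.56 [238.6 212.6] [475.3 -48.3  75.5]
heat_sink 0.63 [279.5 257.3] [ 368.3 -160.6   24.2]
hex_key_set 0.92 [157.2 247.7] [381.5 164.6  16.8]
hex_key_set 0.7 [240.4 211. ] [480.5 -50.7  76.1]
connector_block 0.47 [236.9 156.6] [635.2 -38.7  17.2]
side [[ -0.9  -0.2   0.4 -28.3]
 [ -0.5   0.3  -0.8 987.7]
 [ -0.   -0.9  -0.4 630.6]
 [  0.    0.    0.    1. ]]
bracket 0.79 [269.5 230.6] [467.8 -48.7  20.8]
bracket 0.19 [178.5 256.1] [640.3 169.3  10.6]
bracket_hole 0.61 [256.4 210.9] [ 588.4 -193.9   -0.8]
long_pin 0.61 [312.  185.7] [ 447.1 -341.5   58. ]
short_pin 0.37 [304.1 199.5] [ 452.5 -281.9  
[... 183 characters left out ...]
6 211.3] [ 586.  -196.5   -1.5]
heat_sink 0.62 [317.1 228.1] [ 354.  -136.8   13.8]
heat_sink 0.62 [268.9 279.8] [365.9 172.2  15.4]
hex_key_set 0.75 [264.3 279.3] [379.6 171.9  14.1]
connector_block 0.71 [255.4 209.7] [ 594.  -197.6    0.2]
connector_block 0.57 [218.9 226.8] [623.2 -16.   15.4]
{'time_s': 1.2, 'qpos': array([-1.4,  0.4,  1.7, -0. ,  1. , -0. ]), 'qvel': array([ 0.,  0., -0.,  0.,  0.,  0.]), 'effort': array([  0. , -76.4, -43.5,   0.1,   0. ,   0. ]), 'tcp_pos': array([ 154.7, -682.7,  221.9]), 'eef_rot': array([ 1. ,  0.1, -0. , -0. ]), 'contact_force': array([ 0.3,  0.2, -1. ]), 'ft_torque': array([ 0. ,  0.1, -0. ]), 'gripper_force': 0.0, 'grip_width': 91.30101974963516}
```

Run:
```python
import cv2
a=cv2.imread("pics/top0.png")[120:280,110:370]; cv2.imwrite("pics/top0c.png",cv2.resize(a,None,fx=3,fy=3,interpolation=3))
a=cv2.imread("pics/side0.png")[140:310,140:360]; cv2.imwrite("pics/side0c.png",cv2.resize(a,None,fx=3.5,fy=3.5,interpolation=3))
```

```text
(no output)
```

View pics/top0c.png

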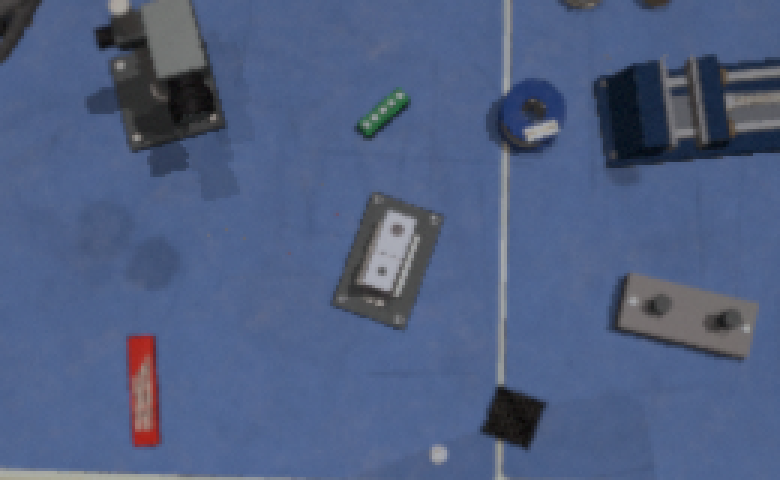

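View pics/side0c.png

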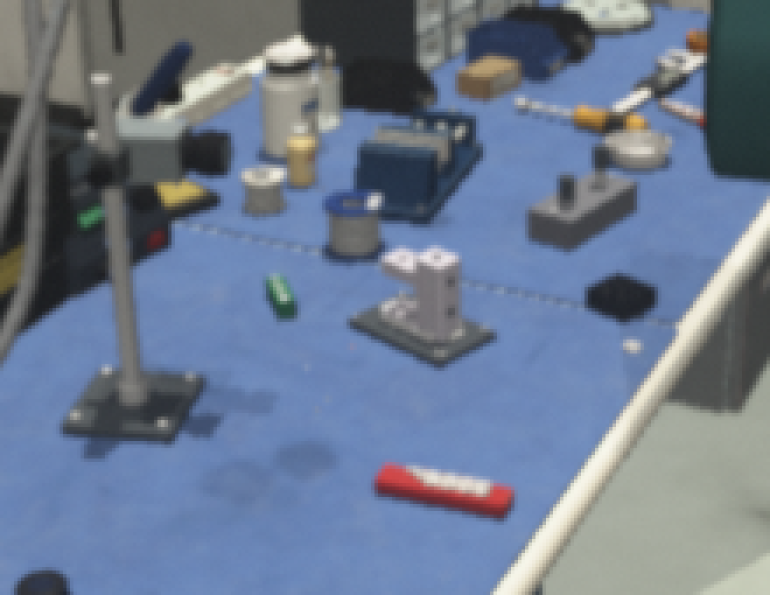

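The top view shows the bracket with its spine at about (237,210) and its ear hole at (243,197) pointing away from the robot. The two pins stand at (329,222) and (353,227), and the lens is near (175,153), facing the robot. The side view shows the camera on its post at left and the near pin (302,196) standing taller or closer than the far one (312,186). Next I measure these with depth.

Run:
```python
from h import *
np.set_printoptions(precision=1,suppress=True)
D={c:np.load(c+"0.npy") for c in("top","side")}
def reg(cam,u0,u1,v0,v1,zlo,zhi):
    C=cloud(cam,D[cam])[v0:v1,u0:u1].reshape(-1,3); d=D[cam][v0:v1,u0:u1].ravel()
    return C[(d>0)&(C[:,2]>zlo)&(C[:,2]<zhi)]
def rect(P): 
    c,s,a=cv2.minAreaRect(P[:,:2].astype(np.float32)); return np.array(c),np.array(s),a
for n,b in(("pinA",(320,338,212,232)),("pinB",(344,362,217,236))):
    P=reg("top",*b,44,120); print(n,len(P),P.mean(0),np.percentile(P[:,2],[10,50,90]))
for n,b in(("sideA",(296,307,185,204)),("sideB",(306,318,176,195))):
    P=reg("side",*b,36,120); print(n,len(P),P.mean(0),np.percentile(P[:,2],[5,50,95,100]),P[:,:2].min(0),P[:,:2].max(0))
P=reg("top",305,370,205,245,20,40);print("stand",len(P),rect(P),np.median(P[:,2]))
P=reg("top",215,262,178,235,55,71);print("ear",len(P),P.mean(0),rect(P),np.median(P[:,2]))
P=reg("top",215,262,178,235,71,95);print("spine",len(P),P.mean(0),rect(P),np.median(P[:,2]))
P=reg("top",215,262,178,235,50,95);print("all",len(P),P.mean(0),rect(P))
P=reg("top",215,262,178,235,4,20);print("nest",len(P),P.mean(0),rect(P))
P=reg("top",130,190,115,180,150,260);print("camera",len(P),P.mean(0),rect(P),np.percentile(P[:,2],[5,25,50,75,95]))
P=reg("top",130,190,115,180,5,20);print("cbase",len(P),P.mean(0),rect(P))
P=reg("top",130,190,115,180,215,300)
print("cam top pts",len(P),rect(P))
P=reg("side",172,210,165,195,150,300)
print("side cam",len(P)); 
for v in range(168,196,2):
    print(v,[tuple(cloud("side",D["side"])[v,u].round(0).astype(int)) for u in range(186,210,4)])
P=reg("side",160,175,160,260,20,260); print("post",len(P),np.median(P,0),P[:,2].max())
print("hole",at_height("top",(242.7,196.7),64),"spine",at_height("top",(237,210),78))
```

```text
pinA 35 [ 462.8 -285.2   60. ] [56.5 60.3 63.2]
pinB 41 [ 450.3 -343.6   69.4] [60.4 72.1 75.4]
sideA 36 [ 464.2 -284.2   49.3] [38.  50.5 59.1 60.2] [ 456.4 -297.1] [ 473.9 -275.2]
sideB 46 [ 451.2 -342.9   58.3] [40.2 59.1 72.1 74. ] [ 443.  -352.2] [ 460.4 -334.4]
stand 782 (array([ 457.4, -317.3]), array([120.2,  51. ]), 78.02054595947266) 30.248768379182707
ear 145 [513.1 -52.8  64.3] (array([500.4, -49. ]), array([25.5, 69.7]), 73.47450256347656) 64.1543707889532
spine 122 [481.7 -42.8  78.3] (array([482.2, -42.9]), array([26. , 30.2]), 72.12975311279297) 78.43354786703082
all 269 [498.7 -48.3  70.6] (array([500.5, -48.7]), array([26. , 69.6]), 72.28108978271484)
nest 849 [498.4 -47.2   9. ] (array([503.2, -46. ]), array([153.1, 124.4]), 1.5632758140563965)
camera 918 [629.6 129.  222.7] (array([625.5, 127.6]), array([106.3,  78. ]), 36.960426330566406) [202.8 219.8 225.6 228.8 231.8]
cbase 633 [636.6 172.6  10.1] (array([658.1, 173.6]), array([178.8, 164.3]), 5.629367351531982)
cam top pts 837 (array([626.5, 126.3]), array([104.4,  75.1]), 39.43130874633789)
side cam 575
168 [
[... 3403 characters left out ...]
.int64(-280), np.int64(-2))]
192 [(np.int64(618), np.int64(139), np.int64(191)), (np.int64(609), np.int64(134), np.int64(191)), (np.int64(859), np.int64(-226), np.int64(9)), (np.int64(859), np.int64(-251), np.int64(-1)), (np.int64(846), np.int64(-258), np.int64(-1)), (np.int64(834), np.int64(-266), np.int64(-3))]
194 [(np.int64(864), np.int64(-184), np.int64(16)), (np.int64(854), np.int64(-194), np.int64(14)), (np.int64(836), np.int64(-193), np.int64(17)), (np.int64(832), np.int64(-213), np.int64(10)), (np.int64(834), np.int64(-240), np.int64(-1)), (np.int64(822), np.int64(-248), np.int64(-2))]
post 795 [656.3 154.5 103.9] 259.70727488820086
hole [519.4 -56.7  64. ] spine [482.6 -42.9  78. ]
```

```bash
cat >> h.py <<'E'
from scipy.spatial.transform import Rotation as Rn
def go(target,ydir=None):
    "shifts in tool axes (units of 2cm) and yaw units to reach the target with tool y along angle ydir (deg, mod 180)"
    s=ctrl.state(); R=Rn.from_quat(s["eef_rot"]).as_matrix()
    ya=np.degrees(np.arctan2(R[1,1],R[0,1]))
    print("t",s["time_s"],"tcp",s["tcp_pos"].round(1),"y-dir",round(ya,2),"z",R[:,2].round(3),"q",s["qpos"].round(2),"w",round(s["grip_width"],1),"F",s["contact_force"].round(1))
    print("shift units",(R.T@(np.array(target)-s["tcp_pos"])/20).round(2))
    if ydir is not None:
        dd=(ydir-ya+90)%180-90; print("yaw units",round(-np.radians(dd)/.08,2),"(alt",round(-np.radians(dd-np.sign(dd)*180)/.08,2),")")
E
python3 - <<'E'
from h import *
np.set_printoptions(precision=1,suppress=True)
im=cv2.imread("pics/top0.png"); d=np.load("top0.npy"); C=cloud("top",d)
m=np.zeros(d.shape,bool); m[110:185,125:195]=1
hsv=cv2.cvtColor(im,cv2.COLOR_BGR2HSV); v=hsv[...,2]; s=hsv[...,1]
body=m&(C[...,2]>223)&(C[...,2]<240)&(v>110)&(s<90); P=C[body]
print("body",len(P),P.mean(0),np.median(P[:,2]),cv2.minAreaRect(P[:,:2].astype(np.float32)))
lens=m&(C[...,2]>190)&(v<70); P2=C[lens]
n,l,st,ce=cv2.connectedComponentsWithStats(lens.astype(np.uint8)); print(st,ce)
for i in range(1,n):
    if st[i,4]>15:
        Q=C[l==i]; print(i,Q.mean(0),np.percentile(Q[:,2],[50,90,98]),cv2.minAreaRect(Q[:,:2].astype(np.float32)))
r1,P1=ray("top",(174.6,160.5));r2,Pb=ray("side",(202.5,181.5))
a=P1[:3,:3]@r1;b=Pb[:3,:3]@r2
t=np.linalg.lstsq(np.stack([a,-b],1),Pb[:3,3]-P1[:3,3],rcond=None)[0]
print("tri",P1[:3,3]+a*t[0],Pb[:3,3]+b*t[1])
go([451,-345.5,140],72.1)
E
```

```text
body 374 [642.1 125.4 228.6] 228.61662268378336 ((648.1685180664062, 126.80854797363281), (73.00048828125, 35.22175216674805), 16.084692001342773)
[[     0      0    512    384 196178]
 [   125    110      8      7     16]
 [   142    124     17     13    156]
 [   177    134      1      2      2]
 [   160    139      1      1      1]
 [   178    138      1      2      2]
 [   162    141     20     20    251]
 [   160    143      2      1      2]] [[255.7 191.6]
 [128.1 112.3]
 [150.6 130.6]
 [177.  134.5]
 [160.  139. ]
 [178.  138.5]
 [172.6 151.4]
 [160.5 143. ]]
1 [602.8 160.9 474.3] [ 358.5  831.7 1299.7] ((491.3990478515625, 75.50119018554688), (380.385498046875, 18.507171630859375), 37.062339782714844)
2 [642.4 164.1 222.6] [219.7 244.9 258.9] ((644.74755859375, 167.70358276367188), (21.172405242919922, 37.063682556152344), 13.718265533447266)
6 [595.7 110.8 218.6] [220.6 225.3 228. ] ((599.8798217773438, 110.526123046875), (41.277008056640625, 40.44865417480469), 23.266469955444336)
tri [575.8 105.7 213.1] [583.7 110.1 215.4]
t 1.2 tcp [ 154.7 -682.7  221.9] y-dir -77.23 z [-0.  0. -1.] q [-1.4  0.4  1.7 -0.   1.  -0. ] w 91.3 F [ 0.3  0.2 -1. ]
shift units [ 18.2 -13.2   4.1]
yaw units 6.69 (alt -32.58 )
```

Request:
carry_out --pt "-1 0.5 -0.36 0 0" --pt "-1 1 -0.72 0 0" --pt "-1 1 -0.72 0 0" --pt "-1 1 -0.72 0 0" --pt "-1 1 -0.72 0 0"

```text
time_s: 1.62
tcp_pos: [229.0, -598.1, 221.9]
eef_rot: [0.994, 0.111, 0.0, -0.0]
contact_force: [0.0, -0.9, -1.0]
grip_width: 91.1
gripper_force: 0.0
```

Request:
carry_out --pt "0.1 1 -0.72 0 0" --pt "0.1 1 -0.72 0 0" --pt "0.1 1 -0.72 0 0" --pt "0.1 1 -0.72 0 0" --pt "0.1 1 -0.72 0 0"

```text
time_s: 2.03
tcp_pos: [310.6, -505.7, 222.0]
eef_rot: [0.994, 0.111, 0.0, 0.0]
contact_force: [0.7, 0.2, 0.1]
grip_width: 60.7
gripper_force: 0.0
```

Request:
carry_out --pt "0.1 1 -0.72 0 0" --pt "0.1 1 -0.72 0 0" --pt "0.1 1 -0.72 0 0" --pt "0.1 1 -0.72 0 0" --pt "0.1 1 -0.72 0.5 0"

```text
time_s: 2.45
tcp_pos: [392.8, -414.1, 213.5]
eef_rot: [0.994, 0.111, 0.001, 0.001]
contact_force: [1.0, 0.1, -0.2]
grip_width: 40.6
gripper_force: 0.0
```

Request:
carry_out --pt "0.1 1 -0.72 0.5 0" --pt "0.1 1 -0.72 0.5 0" --pt "0.1 0.5 -0.36 0.5 0.7" --pt "0.1 0 0 0.5 1" --pt "0.1 0 0 0 1"

```text
time_s: 2.87
tcp_pos: [432.0, -366.8, 170.2]
eef_rot: [1.0, 0.002, -0.001, -0.001]
contact_force: [-1.0, -0.1, 0.2]
grip_width: 40.9
gripper_force: 0.0
```

Request:
carry_out --pt "0.1 0 0 0 1" --pt "0.1 0 0 0 1" --pt "0.1 0 0 0 1" --pt "0.1 0 0 0 1" --pt "0.1 0 0 0 0"

```text
time_s: 3.28
tcp_pos: [432.2, -368.2, 172.0]
eef_rot: [0.987, -0.158, 0.0, -0.0]
contact_force: [0.4, -0.5, 0.5]
grip_width: 41.0
gripper_force: 0.0
```

Run:
```python
from h import *
np.set_printoptions(precision=1,suppress=True)
im,d=ctrl.camera("side"); np.save("side1.npy",d); cv2.imwrite("pics/side1.png",im[100:290,230:480])
go([451,-345.5,100],72.1)
```

```text
t 3.3333 tcp [ 432.2 -368.3  172. ] y-dir -107.86 z [ 0.  0. -1.] q [-0.8  0.2  2.   0.   0.9  1.1] w 40.8 F [-0.8 -0.6 -0.2]
shift units [ 0.6 -1.4  3.6]
yaw units 0.01 (alt -39.26 )
```

Request:
carry_out --pt "0.1 0.3 -0.7 1 0" --pt "0.1 0.3 -0.7 1 0" --pt "0.1 0 0 1 0" --pt "0.1 0 0 1 0" --pt "0.1 0 0 0.1 0"

```text
time_s: 3.75
tcp_pos: [450.9, -344.3, 87.1]
eef_rot: [0.988, -0.154, -0.002, -0.001]
contact_force: [-0.7, 0.6, -0.4]
grip_width: 41.2
gripper_force: 0.0
```

Run:
```python
from h import *
np.set_printoptions(precision=1,suppress=True)
im,d=ctrl.camera("side"); C=cloud("side",d); np.save("side1.npy",d); a=im[120:220,270:370]
it,dt=ctrl.camera("top"); b=it[170:270,290:390]
cv2.imwrite("pics/near1.png",cv2.resize(np.hstack([a,b]),None,fx=4,fy=4,interpolation=3))
s=np.load("side0.npy")
go([451,-345.5,59],72.1)
print(proj("side",(451,-345.5,72)),proj("top",(451,-345.5,72)))
```

```text
t 3.85 tcp [ 451.9 -345.5   89.6] y-dir -107.84 z [-0.  0. -1.] q [-0.7  0.4  2.   0.   0.7  1.2] w 41.2 F [ 0.8 -0.  -0.2]
shift units [-0.   0.   1.5]
yaw units 0.01 (alt -39.26 )
(np.float64(311.4487060957837), np.float64(181.6284592379896)) (np.float64(353.68067602905336), np.float64(226.21375134335057))
```

View pics/near1.png

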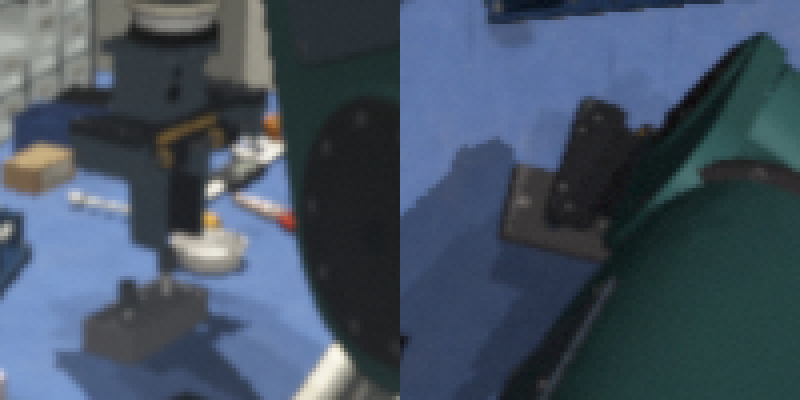

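The fingers now straddle the long pin (side crop (167,255)), and the short pin's grip at (125,295) is clear. Descending and gripping.

Request:
carry_out --pt "0.1 0 0 0.5 0" --pt "0.1 0 0 0.5 0" --pt "0.1 0 0 0.5 0" --pt "0.1 0 0 0 0" --pt "0.6 0 0 0 0" --squeeze 15

```text
time_s: 4.27
tcp_pos: [451.9, -345.7, 59.3]
eef_rot: [0.988, -0.156, -0.001, -0.0]
contact_force: [-0.1, 0.1, 0.3]
grip_width: 37.0
gripper_force: 0.0
```

Request:
carry_out --pt "0.8 0 0 0 0" --pt "1 0 0 0 0" --pt "1 0 0 0 0" --pt "1 0 0 0 0" --pt "1 0 0 0 0"

```text
time_s: 4.68
tcp_pos: [452.4, -346.1, 60.3]
eef_rot: [0.988, -0.156, 0.0, 0.0]
contact_force: [-1.0, -2.1, 0.7]
grip_width: 15.6
gripper_force: 15.0
```

Run:
```python
from h import *
go([451,-345.5,125],72.1); print(ctrl.state()["gripper_force"])
```

```text
t 4.6833 tcp [ 452.4 -346.1   60.3] y-dir -107.94 z [ 0.    -0.001 -1.   ] q [-0.69  0.42  2.05 -0.    0.67  1.19] w 15.6 F [-1.  -2.1  0.7]
shift units [-0.07 -0.01 -3.24]
yaw units -0.01 (alt 39.26 )
14.951159656047821
```

Request:
carry_out --pt "1 0 0 -0.4 0" --pt "1 0 0 -0.7 0" --pt "1 0 0 -0.8 0" --pt "1 0 0 -0.8 0" --pt "1 0 0 -0.8 0" --squeeze 30

```text
time_s: 5.1
tcp_pos: [452.3, -345.8, 131.9]
eef_rot: [0.988, -0.156, 0.0, 0.0]
contact_force: [0.7, 0.3, 0.3]
grip_width: 15.3
gripper_force: 29.9
```

Request:
carry_out --pt "1 0 0 -0.7 0" --pt "1 0 0 -0.3 0" --pt "1 0 0 0 0" --pt "1 0 0 0 0"

```text
time_s: 5.43
tcp_pos: [452.2, -345.8, 150.3]
eef_rot: [0.988, -0.156, 0.0, 0.0]
contact_force: [0.6, 0.4, -1.3]
grip_width: 15.4
gripper_force: 29.9
```

Run:
```python
from h import *
np.set_printoptions(precision=1,suppress=True)
im,d=ctrl.camera("side"); a=im[120:220,270:370]
print([(q,[(r["at"],round(r["conf"],2)) for r in ctrl.tip_of("side",q)[:2]]) for q in("long_pin","short_pin")])
cv2.imwrite("pics/near2.png",cv2.resize(a,None,fx=5,fy=5,interpolation=3))
go([520.1,-55,145],72.1); p=ctrl.state()["tcp_pos"]; print(proj("side",p-[0,0,12.3]))
```

```text
[('long_pin', [([313.3, 161.7], 0.48)]), ('short_pin', [([303.7, 195.4], 0.62), ([265.3, 235.2], 0.46)])]
t 5.5833 tcp [ 451.8 -345.5  149.1] y-dir -107.94 z [-0.  0. -1.] q [-0.7  0.3  2.   0.   0.8  1.2] w 15.2 F [ 0.4  0.3 -0.3]
shift units [ -1.2 -14.9   0.2]
yaw units -0.01 (alt 39.26 )
(np.float64(311.75715250448803), np.float64(163.68986181729971))
```

View pics/near2.png

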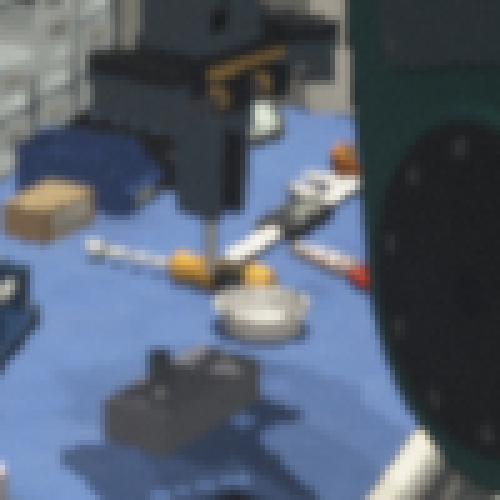

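The pin hangs straight in the jaws, its shank at (312,167) where the projection puts it, and the short pin is still in the stand. Carrying it over the ear now.

Request:
carry_out --pt "1 0 -0.5 0 0" --pt "1 -0.1 -1 0 0" --pt "1 -0.1 -1 0 0" --pt "1 -0.1 -1 0 0" --pt "1 -0.1 -1 0 0"

```text
time_s: 6.0
tcp_pos: [472.2, -256.2, 149.3]
eef_rot: [0.988, -0.156, -0.0, -0.0]
contact_force: [0.7, -0.3, 0.2]
grip_width: 14.9
gripper_force: 29.9
```

Request:
carry_out --pt "1 -0.1 -1 0 0" --pt "1 -0.1 -1 0 0" --pt "1 -0.1 -1 0 0" --pt "1 -0.1 -1 0 0" --pt "1 -0.1 -1 0 0"

```text
time_s: 6.42
tcp_pos: [493.4, -157.9, 149.4]
eef_rot: [0.988, -0.156, -0.0, -0.0]
contact_force: [0.9, -0.5, -0.1]
grip_width: 15.0
gripper_force: 29.9
```

Request:
carry_out --pt "1 -0.1 -1 0 0" --pt "1 -0.1 -1 0 0" --pt "1 -0.1 -1 0 0" --pt "1 -0.1 -1 0 0" --pt "1 0 -0.7 0 0"

```text
time_s: 6.83
tcp_pos: [514.6, -65.6, 149.4]
eef_rot: [0.988, -0.156, -0.001, -0.0]
contact_force: [-0.1, 0.0, -1.4]
grip_width: 15.3
gripper_force: 29.9
```

Request:
carry_out --pt "1 0 0 0.5 0" --pt "1 0 0 0.5 0" --pt "1 0 0 0 0" --pt "1 0 0 0 0"

```text
time_s: 7.17
tcp_pos: [514.0, -68.0, 128.7]
eef_rot: [0.988, -0.156, -0.001, 0.0]
contact_force: [0.4, -0.3, 0.1]
grip_width: 15.1
gripper_force: 29.9
```

Run:
```python
from h import *
np.set_printoptions(precision=1,suppress=True)
go([520.1,-55,122],72.1)
im,d=ctrl.camera("side"); a=im[150:250,210:310]
it,dt=ctrl.camera("top"); b=it[150:250,190:290]
cv2.imwrite("pics/near3.png",cv2.resize(np.hstack([a,b]),None,fx=4,fy=4,interpolation=3))
cv2.imwrite("pics/side3.png",im);np.save("side3.npy",d)
p=ctrl.state()["tcp_pos"]; print("tip",proj("side",p-[0,0,52.3]),"under",proj("side",p-[0,0,12.3]),"hole",proj("side",(520.1,-55,64)))
for q in("long_pin","bracket_hole","bracket"): print(q,[(r["at"],round(r["conf"],2)) for r in ctrl.tip_of("side",q)[:2]])
```

```text
t 7.1667 tcp [514.  -68.  128.7] y-dir -107.97 z [-0.  0. -1.] q [-0.2  0.2  2.1 -0.   0.8  1.7] w 15.1 F [ 0.4 -0.3  0.1]
shift units [ 0.1 -0.7  0.3]
yaw units -0.02 (alt 39.25 )
tip (np.float64(258.3506526005431), np.float64(208.08117753739873)) under (np.float64(258.10485480922756), np.float64(195.6961176974572)) hole (np.float64(254.81115743728512), np.float64(213.61661402732395))
long_pin [([254.9, 195.8], 0.54), ([306.5, 205.9], 0.37)]
bracket_hole [([253.1, 214.3], 0.66)]
bracket [([267.2, 230.6], 0.74)]
```

View pics/near3.png

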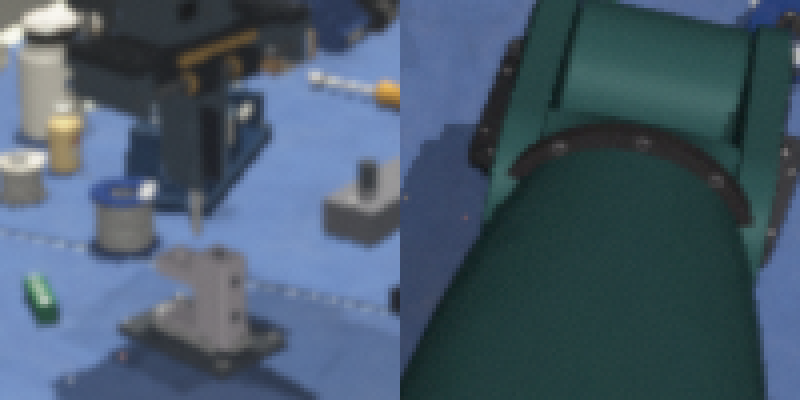

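Run:
```python
from h import *
np.set_printoptions(precision=2,suppress=True,linewidth=160)
g=cv2.cvtColor(cv2.imread("pics/top0.png"),cv2.COLOR_BGR2GRAY).astype(float)
print(g[190:204,234:252].astype(int))
w=g[193:201,238:248]; bg=np.percentile(w,75); m=np.clip(bg-12-w,0,None)
v,u=np.mgrid[193:201,238:248]
c=((u*m).sum()/m.sum(),(v*m).sum()/m.sum()); print("hole c",c,at_height("top",c,64))
s=cv2.cvtColor(cv2.imread("pics/side3.png"),cv2.COLOR_BGR2GRAY).astype(int)
print(s[196:216,248:270])
s=cv2.cvtColor(cv2.imread("pics/side0.png"),cv2.COLOR_BGR2GRAY).astype(int)
print(s[206:222,246:274])
```

```text
[[ 74  77  78  79  93 130 139 116 103  93  82  78  78  77  76  78  77  77]
 [ 75  77  77  81 105 153 168 168 162 144 116  99  93  82  79  79  77  75]
 [ 76  79  77  89 126 168 173 174 172 170 164 150 142 115  94  77  77  75]
 [ 76  78  87 105 153 171 173 170 170 171 172 171 171 163 133  86  74  73]
 [ 68  73 109 124 167 172 167 151 150 157 169 172 173 165 131  84  75  74]
 [ 61  80 116 140 169 169 150 106  94 109 150 170 172 159 103  78  74  77]
 [ 68  98 124 154 171 165 133  96  97 103 126 169 170 154  87  74  76  73]
 [ 75 113 134 168 172 167 142 109 104 114 144 170 171 149  92  80  76  78]
 [ 85 117 139 170 173 173 163 139 127 141 163 171 160 121 116 107  80  73]
 [100 126 155 172 171 174 173 170 169 170 172 171 154 111 157 146  85  76]
 [117 138 167 173 172 174 173 172 173 175 172 169 148 115 154 126  83  75]
 [118 139 170 173 173 172 173 173 173 173 170 156 119 139 153  97  77  77]
 [128 151 171 173 172 172 172 173 173 173 167 135 107 161 150  84  75  76]
 [135 158 170 165 168 172 172 173 173 172 164 131 115 157 125  83  75  76]]
hole c (np.float64(242.87037037037038), np.float6
[... 3007 characters left out ...]
 132 136]
 [129 138 136 125 119 120 133 151 177 200 211 209 173 132 120 127 139 156 179 190 178 153 134 123 119 120 130 133]
 [129 133 132 124 118 116 116 121 132 148 164 169 148 125 116 117 118 124 134 142 134 122 116 116 116 119 128 133]
 [129 131 131 126 122 120 117 116 117 120 126 128 123 118 115 117 116 116 119 124 120 114 109 108 113 117 124 128]
 [130 131 132 131 127 126 123 121 118 117 117 116 116 115 115 116 116 115 118 122 119 107  95  96 109 115 120 124]
 [133 133 133 131 131 130 127 127 125 123 120 117 117 114 114 117 116 115 117 124 120 102  83  89 108 120 126 129]
 [133 133 133 130 131 131 131 133 134 131 129 123 119 116 114 116 116 116 118 125 119 106  92  97 112 126 137 138]]
```

The hole shows at (242.05,196.1) in the top view and (254.7,213.3) in the side view, and both agree on about (520.4,-55,64). The shank sits about 1 mm towards the spine from the TCP. Aligning and descending gently.

Request:
carry_out --pt "1 0.15 -0.4 0 0" --pt "1 0 -0.31 0 0" --pt "1 0 0 0.2 0" --pt "1 0 0 0.2 0" --pt "1 0 0 0 0"

```text
time_s: 7.83
tcp_pos: [521.7, -54.9, 121.0]
eef_rot: [0.988, -0.156, -0.001, 0.0]
contact_force: [0.2, 0.7, -1.3]
grip_width: 15.1
gripper_force: 29.9
```

Run:
```python
from h import *
go([521.3,-55.4,118],72.1)
im,d=ctrl.camera("side"); cv2.imwrite("pics/side4.png",im)
s=cv2.cvtColor(im,cv2.COLOR_BGR2GRAY).astype(int); print(s[202:220,246:268])
p=ctrl.state()["tcp_pos"]; print("tip",proj("side",p-[0,0,52.3]),"hole",proj("side",(520.4,-55,64)))
```

```text
t 7.8333 tcp [521.7 -54.9 121. ] y-dir -107.92 z [-0.001  0.    -1.   ] q [-0.15  0.26  2.13 -0.    0.75  1.73] w 15.1 F [ 0.2  0.7 -1.3]
shift units [-0.01  0.03  0.15]
yaw units -0.0 (alt 39.27 )
[[100  94  83  70  60  58  70  97 111 104  77  57  52  50  49  47  54  77
  102 113 118 119]
 [102 101 105 102  98  96 100 110 118 114  97  75  62  59  58  58  68  95
  111 115 116 119]
 [103 105 120 128 131 131 128 123 120 120 121 109  99  97  96  93  98 112
  119 123 125 128]
 [103 105 123 136 140 140 138 125 120 122 131 131 131 128 127 124 125 127
  130 132 133 134]
 [104 104 119 137 143 143 139 127 120 122 134 141 140 139 136 136 136 136
  135 137 138 140]
 [105 106 115 133 140 143 140 127 120 124 136 144 144 141 141 141 140 139
  139 139 139 141]
 [105 101 105 117 133 140 140 128 121 124 138 143 143 142 141 141 141 142
  142 141 142 141]
 [101  95  86  94 120 135 137 130 122 123 137 142 141 141 142 143 144 146
  147 145 142 144]
 [100  88  70  79 110 129 134 126 122 122 133 141 144 140 140 140 143 150
  156 148 143 142]
 [ 88  72  65  81 111 127 126 120 118 120 136 150 150 142 137 133
[... 209 characters left out ...]
108]
 [ 87  97 113 116 114 112 107 111 118 121 123 124 125 123 118 115 110 101
   93  92 100 107]
 [117 127 132 125 118 116 112 111 111 110 106 109 115 120 120 120 118 112
  109 108 112 114]
 [131 140 142 128 123 118 118 115 113 110 108 110 116 120 121 122 121 120
  119 119 120 119]
 [127 131 133 126 123 120 120 120 117 116 113 114 118 120 120 120 121 120
  122 125 123 120]
 [126 127 127 126 123 122 121 121 120 120 118 119 120 120 120 120 120 120
  121 126 123 116]
 [125 128 128 127 126 124 125 122 122 121 121 119 120 120 121 120 121 119
  120 126 122 111]]
tip (np.float64(254.27167639572076), np.float64(211.99057867384346)) hole (np.float64(254.72090955011856), np.float64(213.598227410104))
```

Request:
carry_out --pt "1 -0.03 0.01 0.15 0" --pt "1 0 0 0.12 0" --pt "1 0 0 0.1 0" --pt "1 0 0 0.1 0" --pt "1 0 0 0 0"

```text
time_s: 8.3
tcp_pos: [521.4, -55.1, 112.1]
eef_rot: [0.988, -0.156, -0.0, 0.0]
contact_force: [-0.9, 0.6, 0.0]
grip_width: 14.8
gripper_force: 29.9
```

Run:
```python
from h import *
go([520.8,-55.2,77],72.1); s=ctrl.state(); print(s["ft_torque"].round(2))
```

```text
t 8.3 tcp [521.4 -55.1 112.1] y-dir -107.95 z [-0.001  0.    -1.   ] q [-0.15  0.27  2.13 -0.    0.74  1.73] w 14.8 F [-0.9  0.6  0. ]
shift units [-0.02  0.01  1.76]
yaw units -0.01 (alt 39.26 )
[ 0.05 -0.01 -0.06]
```

Request:
carry_out --pt "1 0 0 0.1 0" --pt "1 0 0 0.1 0" --pt "1 0 0 0.1 0" --pt "1 0 0 0 0"

```text
time_s: 8.63
tcp_pos: [521.4, -55.1, 106.1]
eef_rot: [0.988, -0.156, -0.0, 0.0]
contact_force: [-0.2, 0.9, -1.5]
grip_width: 15.2
gripper_force: 29.9
```

Run:
```python
from h import *
go([520.8,-55.2,77],72.1); s=ctrl.state(); print(s["ft_torque"].round(2))
im,d=ctrl.camera("side"); cv2.imwrite("pics/side5.png",cv2.resize(im[165:245,220:310],None,fx=6,fy=6,interpolation=3))
```

```text
t 8.6333 tcp [521.4 -55.1 106.1] y-dir -107.95 z [-0.  0. -1.] q [-0.15  0.28  2.13  0.    0.72  1.73] w 15.2 F [-0.2  0.9 -1.5]
shift units [-0.03  0.01  1.46]
yaw units -0.01 (alt 39.26 )
[0.02 0.06 0.04]
```

View pics/side5.png

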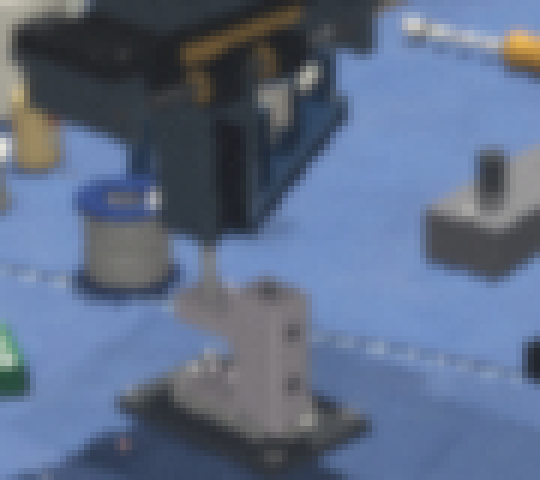

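The side view shows the shank entering the ear at crop (210,285), with no force. Lowering it fully.

Request:
carry_out --pt "1 0 0 0.25 0" --pt "1 0 0 0.25 0" --pt "1 0 0 0.25 0" --pt "1 0 0 0.25 0" --pt "1 0 0 0 0"

```text
time_s: 9.1
tcp_pos: [520.9, -55.0, 85.3]
eef_rot: [0.988, -0.156, -0.001, -0.0]
contact_force: [-0.3, 0.3, -0.9]
grip_width: 14.8
gripper_force: 29.9
```

Request:
carry_out --pt "1 0 0 0.15 0" --pt "1 0 0 0.1 0" --pt "1 0 0 0.1 0" --pt "1 0 0 0 0"

```text
time_s: 9.43
tcp_pos: [521.5, -55.1, 79.2]
eef_rot: [0.988, -0.156, -0.0, -0.0]
contact_force: [-1.2, -0.1, -0.2]
grip_width: 15.2
gripper_force: 29.9
```

Request:
carry_out --pt "1 0 0 0.06 0" --pt "1 0 0 0.05 0" --pt "1 0 0 0 0" --pt "0.6 0 0 0 0" --pt "0.3 0 0 0 0"

```text
time_s: 9.85
tcp_pos: [521.7, -55.1, 77.4]
eef_rot: [0.988, -0.156, 0.0, -0.0]
contact_force: [-0.2, -0.4, -0.6]
grip_width: 22.2
gripper_force: 0.0
```

Request:
carry_out --pt "0.1 0 0 0 0" --pt "0.1 0 0 0 0" --pt "0.1 0 0 0 0" --pt "0.1 0 0 0 0"

```text
time_s: 10.18
tcp_pos: [521.6, -55.1, 77.4]
eef_rot: [0.988, -0.156, 0.0, -0.0]
contact_force: [-0.6, -0.3, 0.5]
grip_width: 40.7
gripper_force: 0.0
```

Request:
carry_out --pt "0.1 0 0 -0.3 0" --pt "0.1 0 0 -0.8 0" --pt "0.1 0 0 -1 0" --pt "0.1 0 0 -1 0" --pt "0.1 0 0 0 0"

```text
time_s: 10.6
tcp_pos: [523.5, -55.4, 143.1]
eef_rot: [0.988, -0.156, 0.002, -0.0]
contact_force: [0.8, -1.3, 1.1]
grip_width: 41.1
gripper_force: 0.0
```

Run:
```python
from h import *
np.set_printoptions(precision=1,suppress=True)
im,d=ctrl.camera("side"); cv2.imwrite("pics/side6.png",cv2.resize(im[165:245,220:310],None,fx=6,fy=6,interpolation=3))
C=cloud("side",d)
go([482,-42.9,115],72.1)
for q in("long_pin","bracket_hole"): print(q,[(r["at"],round(r["conf"],2)) for r in ctrl.tip_of("side",q)[:2]])
print("expect",proj("side",(520.4,-55,64)))
```

```text
t 10.65 tcp [522.8 -55.3 141.4] y-dir -107.94 z [ 0. -0. -1.] q [-0.1  0.2  2.1  0.   0.8  1.7] w 40.7 F [-0.2  0.6 -0.9]
shift units [-2.1  0.   1.3]
yaw units -0.01 (alt 39.26 )
long_pin [([315.5, 224.9], 0.48), ([256.9, 214.1], 0.39)]
bracket_hole [([255.8, 209.7], 0.66), ([178.4, 254.2], 0.36)]
expect (np.float64(254.72090955011856), np.float64(213.598227410104))
```

View pics/side6.png

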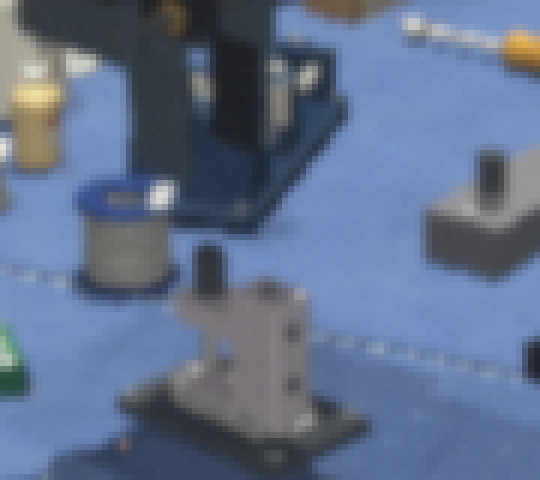

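The pin is seated upright with its grip on the ear (crop (208,268)). Going to the spine.

Request:
carry_out --pt "-0.3 -0.6 0 0 0" --pt "-0.3 -1 0 0 0" --pt "-0.3 -0.5 0 0 0" --pt "-0.3 0 0 0.5 0" --pt "-0.3 0 0 0 0"

```text
time_s: 11.17
tcp_pos: [480.4, -41.9, 127.7]
eef_rot: [0.988, -0.156, -0.001, 0.0]
contact_force: [-0.0, 0.4, -1.1]
grip_width: 59.3
gripper_force: 0.0
```

Run:
```python
from h import *
go([482,-42.9,45],72.1)
```

```text
t 11.1667 tcp [480.4 -41.9 127.7] y-dir -107.93 z [-0.002  0.    -1.   ] q [-0.14  0.19  2.21 -0.    0.75  1.75] w 59.3 F [-0.   0.4 -1.1]
shift units [0.1  0.02 4.14]
yaw units -0.01 (alt 39.26 )
```

Request:
carry_out --pt "-0.3 0.08 0.02 0.6 0" --pt "-0.3 0 0 0.8 0" --pt "-0.3 0 0 0.8 0" --pt "-0.3 0 0 0.8 0" --pt "-0.3 0 0 0.7 0"

```text
time_s: 11.58
tcp_pos: [483.3, -43.3, 53.5]
eef_rot: [0.988, -0.156, -0.0, 0.0]
contact_force: [0.7, -0.5, -0.3]
grip_width: 59.2
gripper_force: 0.0
```

Request:
carry_out --pt "-0.3 0 0 0.4 0" --pt "-0.3 0 0 0 0" --pt "0 0 0 0 0" --pt "0.3 0 0 0 0" --pt "0.5 0 0 0 0" --squeeze 20

```text
time_s: 12.0
tcp_pos: [483.6, -43.2, 48.0]
eef_rot: [0.988, -0.156, 0.001, -0.0]
contact_force: [1.0, -0.6, 1.3]
grip_width: 41.8
gripper_force: 0.0
```

Request:
carry_out --pt "1 0 0 0 0" --pt "1 0 0 0 0" --pt "1 0 0 0 0" --pt "1 0 0 0 0"

```text
time_s: 12.33
tcp_pos: [483.3, -43.1, 47.8]
eef_rot: [0.988, -0.156, 0.0, 0.0]
contact_force: [-1.8, 0.4, 6.9]
grip_width: 25.9
gripper_force: 20.0
```

Request:
carry_out --pt "1 0 0 0 0" --pt "1 0 0 0 0" --squeeze 40

```text
time_s: 12.5
tcp_pos: [483.3, -43.1, 47.8]
eef_rot: [0.988, -0.156, 0.0, 0.0]
contact_force: [-1.8, 0.1, 8.8]
grip_width: 26.0
gripper_force: 40.0
```

Run:
```python
from h import *
go([482,-42.9,45],72.1)
```

```text
t 12.5 tcp [483.3 -43.1  47.8] y-dir -107.94 z [ 0.001 -0.    -1.   ] q [-0.14  0.35  2.21 -0.    0.58  1.75] w 26.0 F [-1.8  0.1  8.8]
shift units [-0.07  0.01  0.14]
yaw units -0.01 (alt 39.26 )
```

Request:
carry_out --pt "1 0 0 -0.1 0" --pt "1 0 0 -0.3 0" --pt "1 0 0 -0.4 0" --pt "1 0 0 -0.5 0" --pt "1 0 0 -0.6 0"

```text
time_s: 12.92
tcp_pos: [482.8, -43.0, 86.2]
eef_rot: [0.988, -0.156, -0.0, 0.0]
contact_force: [-0.3, -0.4, -2.5]
grip_width: 25.8
gripper_force: 40.0
```

Request:
carry_out --pt "1 0 0 -0.6 0" --pt "1 0 0 -0.6 0" --pt "1 0 0 -0.6 0" --pt "1 0 0 -0.6 0" --pt "1 0 0 -0.6 0"

```text
time_s: 13.33
tcp_pos: [483.0, -43.0, 146.9]
eef_rot: [0.988, -0.156, 0.0, -0.0]
contact_force: [0.5, 0.9, -3.3]
grip_width: 25.9
gripper_force: 40.0
```

Request:
carry_out --pt "1 0 0 -0.6 0" --pt "1 0 0 -0.6 0" --pt "1 0 0 -0.4 0" --pt "1 0 0 -0.3 0" --pt "1 0 0 0 0"

```text
time_s: 13.75
tcp_pos: [483.6, -43.1, 184.7]
eef_rot: [0.988, -0.156, 0.001, -0.0]
contact_force: [0.2, -0.6, -2.9]
grip_width: 26.1
gripper_force: 40.0
```

Request:
carry_out --pt "1 0 0 0 -0.5" --pt "1 0 0 0 -0.8" --pt "1 0 0 0 -0.8" --pt "1 0 0 0 -0.8" --pt "1 0 0 0 -0.8"

```text
time_s: 14.17
tcp_pos: [482.6, -43.0, 182.8]
eef_rot: [1.0, -0.007, -0.0, -0.0]
contact_force: [-0.4, 0.4, -3.6]
grip_width: 25.4
gripper_force: 40.0
```

Request:
carry_out --pt "1 0 0 0 -0.8" --pt "1 0 0 0 -0.8" --pt "1 0 0 0 -0.8" --pt "1 0 0 0 -0.8" --pt "1 0 0 0 -0.5"

```text
time_s: 14.58
tcp_pos: [482.6, -43.0, 182.7]
eef_rot: [0.99, 0.141, -0.001, -0.0]
contact_force: [0.3, 0.6, -3.9]
grip_width: 25.9
gripper_force: 40.0
```

Run:
```python
from h import *
go([456.2,72.5,192.4],106.1)
```

```text
t 14.5833 tcp [482.6 -43.  182.7] y-dir -73.82 z [-0.001  0.    -1.   ] q [-0.14  0.09  2.18  0.    0.87  1.15] w 25.9 F [ 0.3  0.6 -3.9]
shift units [ 0.34 -5.91 -0.48]
yaw units 0.02 (alt -39.25 )
```

Request:
carry_out --pt "1 0.1 -0.4 -0.1 0" --pt "1 0.1 -0.7 -0.1 0" --pt "1 0.1 -0.8 -0.1 0" --pt "1 0 -0.8 -0.1 0" --pt "1 0 -0.8 -0.1 0"

```text
time_s: 15.0
tcp_pos: [469.0, 27.0, 193.2]
eef_rot: [0.99, 0.138, -0.0, -0.0]
contact_force: [0.1, -0.1, -2.7]
grip_width: 25.7
gripper_force: 40.0
```

Request:
carry_out --pt "1 0 -0.8 0 0" --pt "1 0 -0.8 0 0" --pt "1 0 -0.5 0 0" --pt "1 0 -0.3 0 0" --pt "1 0 0 0 0"

```text
time_s: 15.42
tcp_pos: [455.9, 72.9, 193.2]
eef_rot: [0.99, 0.139, -0.0, -0.0]
contact_force: [-0.6, -0.6, -2.5]
grip_width: 25.8
gripper_force: 40.0
```

Run:
```python
from h import *
np.set_printoptions(precision=1,suppress=True)
go([456.2,72.5,192.4],106.1)
im,d=ctrl.camera("side"); C=cloud("side",d); np.save("side7.npy",d); cv2.imwrite("pics/side7.png",im)
cv2.imwrite("pics/side7c.png",cv2.resize(im[140:270,150:310],None,fx=5,fy=4.6,interpolation=3))
for q in("long_pin","bracket_hole","inspection_camera","focus","bracket"): print(q,[(r["at"],round(r["conf"],2)) for r in ctrl.tip_of("side",q)[:2]])
f=np.array([493.5,83.2,208.6]); print("focus",proj("side",f),"lens",proj("side",(580,108,208.6)))
it,dt=ctrl.camera("top"); cv2.imwrite("pics/top7c.png",cv2.resize(it[110:230,120:280],None,fx=5,fy=5,interpolation=3)); np.save("top7.npy",dt)
print("top focus",proj("top",f),[(q,[(r["at"],round(r["conf"],2)) for r in ctrl.tip_of("top",q)[:2]]) for q in("long_pin","bracket_hole","inspection_camera")])
```

```text
t 15.4167 tcp [455.9  72.9 193.2] y-dir -74.0 z [-0.  0. -1.] q [0.1 0.  2.2 0.  0.9 1.4] w 25.8 F [-0.6 -0.6 -2.5]
shift units [0. 0. 0.]
yaw units -0.02 (alt 39.25 )
long_pin [([235.7, 189.1], 0.59)]
bracket_hole [([237.9, 182.1], 0.78)]
inspection_camera [([203.3, 183.4], 0.81)]
focus [([200.3, 183.1], 0.67), ([268.1, 235.8], 0.2)]
bracket [([257.1, 209.1], 0.76)]
focus (np.float64(238.15669760105325), np.float64(185.74218051332204)) lens (np.float64(204.31356439409504), np.float64(183.88129003083944))
top focus (np.float64(182.6921517923274), np.float64(196.46211930976747)) [('long_pin', []), ('bracket_hole', []), ('inspection_camera', [([174.8, 160.7], 0.96)])]
```

View pics/side7c.png

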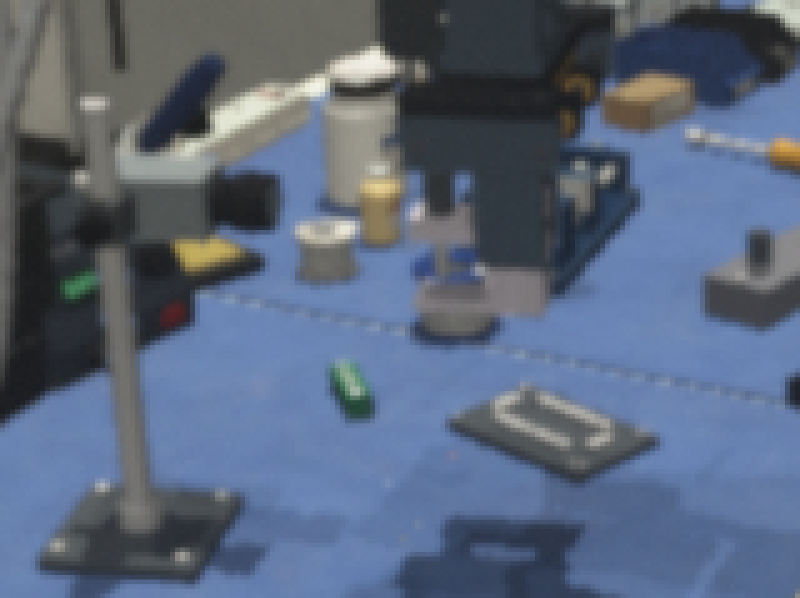

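View pics/top7c.png

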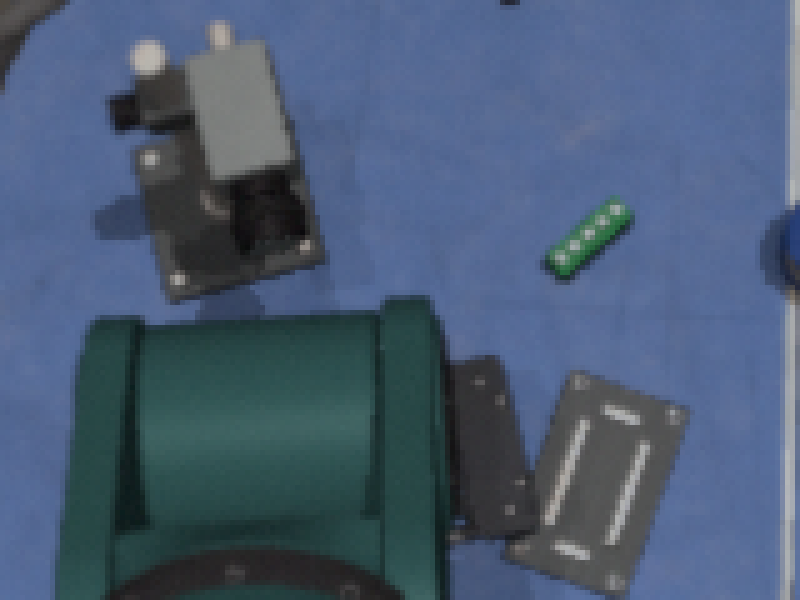

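Run:
```python
from h import *
np.set_printoptions(precision=1,suppress=True,linewidth=150)
for uv in((174.8,160.7),(174.6,160.5)): print("lens top@208.6",at_height("top",uv,208.6))
im=cv2.imread("pics/side7.png"); C=cloud("side",np.load("side7.npy"))
m=np.zeros(C.shape[:2],bool); m[180:212,230:262]=1
hsv=cv2.cvtColor(im,cv2.COLOR_BGR2HSV)
b=m&(C[...,0]<540)&(C[...,0]>420)&(C[...,1]>30)&(C[...,1]<130)&(hsv[...,2]>105)&(hsv[...,1]<70)
P=C[b]; print("bracket pts",len(P),P.min(0),P.max(0))
for v in range(180,210,2): 
    Q=C[v,230:262][b[v,230:262]]; print(v,len(Q),Q[:, :].mean(0) if len(Q) else None, Q[0] if len(Q) else None)
# lateral face plane direction (left face of bracket)
F=P[(P[:,2]>153)&(P[:,2]<159)]; 
if len(F)>3: k=np.polyfit(F[:,0],F[:,1],1); print("face angle",np.degrees(np.arctan(k[0])),len(F))
it,_=ctrl.camera("top"); h2=cv2.cvtColor(it,cv2.COLOR_BGR2HSV)
mm=np.zeros(h2.shape[:2],np.uint8); mm[112:148,154:182]=255
mm&=((h2[...,2]>95)&(h2[...,2]<170)&(h2[...,1]<60)).astype(np.uint8)*255
n,l,st,ce=cv2.connectedComponentsWithStats(mm); i=1+st[1:,4].argmax()
pts=np.array([at_height("top",(u,v),228.6)[:2] for v,u in np.argwhere(l==i)],np.float32); print("body",len(pts),cv2.minAreaRect(pts))
print(ctrl.state()["gripper_force"])
```

```text
lens top@208.6 [576.3 105.8 208.6]
lens top@208.6 [576.8 106.3 208.6]
bracket pts 286 [438.2  70.1 152.1] [509.6 102.7 216.5]
180 0 None None
182 0 None None
184 1 [503.1  87.3 213.3] [503.1  87.3 213.3]
186 6 [496.7  87.8 209.1] [508.2  89.1 207.6]
188 12 [489.   96.4 208.1] [505.3  99.5 206.5]
190 12 [488.4  96.2 202.7] [501.2 101.9 202.6]
192 13 [487.4  95.8 197.2] [501.8 101.2 196.8]
194 3 [492.2  87.8 187.7] [494.9  88.3 187.5]
196 2 [493.2  89.2 182.5] [493.8  90.7 183. ]
198 3 [475.7  90.4 180.6] [496.5  86.3 175.2]
200 13 [459.4  86.4 176.4] [494.8  89.7 171.2]
202 16 [465.   84.7 169.1] [506.4  85.7 161.8]
204 17 [466.2  87.4 164.4] [504.8  93.9 159.8]
206 27 [469.2  89.2 159. ] [501.3 100.1 157.4]
208 13 [455.3  86.8 155. ] [477.7  90.2 152.1]
face angle 16.63741584365883 51
body 448 ((646.775634765625, 126.41703033447266), (73.74898529052734, 39.73556137084961), 18.318662643432617)
39.999499060213566
```

The bracket is upright with its ear top measured at z about 208.5 and a face angle of 16.6°. The pin hangs in the ear. One small correction (about 2 mm sideways and 1° of yaw), then settle.

Request:
carry_out --pt "1 -0.03 0.1 0 -0.15" --pt "1 0 0 0 0" --pt "1 0 0 0 0" --pt "1 0 0 0 0" --pt "1 0 0 0 0"

```text
time_s: 16.38
tcp_pos: [456.3, 69.9, 193.4]
eef_rot: [0.989, 0.145, 0.0, 0.0]
contact_force: [0.0, -0.1, -3.2]
grip_width: 25.7
gripper_force: 40.0
```

Request:
carry_out --pt "1 0 0 0 0" --pt "1 0 0 0 0" --pt "1 0 0 0 0" --pt "1 0 0 0 0" --pt "1 0 0 0 0"

```text
time_s: 16.8
tcp_pos: [456.3, 70.0, 193.3]
eef_rot: [0.989, 0.145, 0.0, -0.0]
contact_force: [0.1, 0.2, -3.1]
grip_width: 25.6
gripper_force: 40.0
```

Run:
```python
from h import *
go([456.2,70.5,192.9],107)
print(ctrl.close_job())
```

```text
t 16.8 tcp [456.3  70.  193.3] y-dir -73.34 z [ 0.  0. -1.] q [0.1  0.04 2.22 0.   0.89 1.38] w 25.6 F [ 0.1  0.2 -3.1]
shift units [ 0.   -0.03  0.02]
yaw units -0.07 (alt 39.2 )
the job is handed in; nothing more can be done
None
```

The job is handed in at 16.8 s: the long pin is seated in the ear, and the gripper holds the bracket still and upright, with the hole mouth within a few mm of the focus by my measurements; the hand-in returned no verdict.

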